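# Third hand for a drawer front

## Robot

A 6-joint arm with a two-finger parallel gripper is mounted at the origin on the work surface. World frame = base frame: x ahead of the robot, y to its left, z up, the work surface at z = 0. Lengths are in m, angles in rad, forces in N, time in s.
With the tool pointing down it reaches from about 0.35 to 0.85 m from the base axis. Payload 8.1 kg.
Tool frame: the origin (TCP) lies on the mounting face of the last link; the fingertips stand 186 mm ahead of it and the grasp point (between the pads) lies 167 mm ahead of it; z points along the fingers, y is the line along which they close (so a half turn about z gives the same grasp; the last joint's range is limited). The gripper opens to 93 mm and grips with 3 to 60 N. Pads are 15 mm wide; open, the fingers measure 128 mm over their backs; the gripper's body (75 mm by 188 mm) begins 65 mm behind the grasp point.
Start: joints at [-1.216, 0.13, 1.488, -0, 1.523, -0.085], TCP at [0.255, -0.543, 0.405] pointing down, gripper open.
Joint ranges: [-2.96, 2.96], [-0.89, 2.26], [0.02, 2.5], [-1.34, 4.48], [0, 2.73], [-2.66, 2.66]. Speed limits (rad/s): [2.39, 2.39, 2.79, 3.14, 3.14, 3.14].

## Interface

Orientations are given as a rotation vector (axis times angle).
In Python, from plant import * gives the robot as it stands. The module is installed in compiled form; this text tells all that it offers.
- The arm moves only by the tool arm_command, never from a script. Its argument "increments" is a list of rows, each a list of 6 numbers: the shift along the tool's x, y, z in units of 0.2 m (1.0 is 0.2 m), then the turn, a rotation vector about the tool's x, y, z in units of pi rad (1.0 is pi rad). A call has exactly 5 rows; each row is the pose to reach, as a shift and turn from the pose commanded when the call began, along the tool's axes at that moment, turning the shorter way round; what a row does not reach only later rows make up. A row lasts 1/8 s, in which the tool goes at most 62.5 mm and 10.7 degrees, less where a joint would pass 70% of its speed; a pose out of reach is approached as far as the arm can. A call with a number of a shift or a turn outside -1 to 1 is refused whole. A call with a gripper value outside its range is refused whole. "fingers" is the closure, from -1 (fully open) to 1 (shut), set as the call begins (left out, the last holds). The fingers move at their own pace and stop on an object; "force" is the grip in N (left out, the last holds). Time passes only in rows, so rows that repeat a pose let the fingers close, or fill a call up. It gives the time, the measured TCP pose, the force, the opening and the grip force at its end, in the units of the state.
- read_state(): the state, without advancing time (a new reading comes with each control period).
- read_camera(name): name is "side" or "top" or "wrist"; returns a dict with "image" (420x560x3 uint8, red, green, blue), "fx", "fy", "cx", "cy" (pixels), "k1" (the pictures are not rectified: a ray, as slopes to the right and down, at radius r is drawn at 1 + k1 r^2 times it, then the intrinsics apply), "T" (4x4, takes a point from camera to world coordinates). Camera axes: x right, y down, z forward; pixel columns grow to the right and rows downward; lengths in m; the calibration is good to about 2 mm. A picture is of the moment at which its call begins. There is no depth.
- close_job(): hands the job in; it is judged then, once.
The state is a dict: "t": time; "q": joint angles; "dq": joint speeds; "joint_torque": joint torques, N m; "tool_pos": TCP position; "orientation": TCP orientation; "force": force on the tool from outside, world axes, zero at the start; "wrist_torque": the same for the moment, N m; "opening": finger opening in m; "gripper_force": force on a finger pad.
Only numpy, scipy, OpenCV 4.12 (cv2) and the standard library are available. Lean on these libraries where they do the work, as an engineer would, in place of code of your own. Each camera call takes 0.05 s, during which the arm holds its last target. There are 200 camera calls.

## Task

Pick up the loose drawer front (the upright board with a knob) and set it against the open end of the drawer box in the jig: knob outwards, upright, centred, flush, its lower edge on or just above the jig's plywood bed. Press it straight against the box with a steady 10 N or so, which moves the sprung sled back about 10 mm (never 20 N or more), and finish while still holding and pressing it like that, so that a colleague can drive the screws; do not let go. Leave the plain board, the screwdriver and the jar where they are.

Things in the scene. Friction and masses are not known exactly. Their poses are not given: they have to be found in the camera images.
- front: The loose drawer front: a pale wooden board standing on its long edge, 16 mm thick (its x), 150 mm wide (y), 85 mm high (z), 110 to 220 g, with one steel knob. Origin: centre of the board's underside. Its -x face carries the knob, 20 mm across, sticking out 21 mm, centred 30 mm above the underside; the board's bare top 40 mm can be gripped across the thickness.
- knob (a point): Outer end of the front's knob: 29 mm from the board's mid-plane along the front's -x, 30 mm above its underside.
- jig: Jig fixed to the desk: plywood bed 310 x 190 mm, 10 mm thick, low side rails, dark back block with a coil spring, and a drawer box on a sprung sled. Origin on the desk below the centre of the box's open end (sled at rest); x points level into the box (the pressing direction), z up. The bed reaches 75 mm out in front of the open end as a clear ledge; nothing guides the front sideways.
- box: Drawer box on a sled, no top, one end open; 160 mm long, 134 wide, 10 mm walls up to 76 mm above the bed, inner floor 12 mm above it. Origin: centre of the open end at bed surface height; x into the box, z up. Front home: its origin at x = -8 mm, y = z = 0 here, axes parallel, knob to -x. A finger fits inside the box behind the front. Moves with its sled (see pointer).
- board: Bystander: plain pale board without a knob, standing on its edge, 18 mm thick, 180 mm long (y), 50 mm high. Origin: centre of its underside.
- screwdriver: Bystander: a screwdriver lying on the desk beyond the work.
- jar: Bystander: a lidded plastic jar, 64 mm across and 80 mm high, standing on the desk beyond the work.
- pointer (a point): Steel pointer on the sled, over black marks at 0, 6 and 14 mm of travel on the jig's +y rail. Box and sled slide together only along the jig's x; at rest the box's origin is straight above the jig's, and this tip at jig x = 100, y = 83, z = 20 mm. Travel stops at 22 mm. A spring of 1 N per mm returns it (no preload, hardly any friction): 10 mm back means a push of 10 N.

How it is judged:
On the way, in this order (a step that is already met when the one before it is completed fails the run):
1. the drawer front is lifted off the desk (height (world z) of front above 0.015 m), for 0.2 s.
2. the front is held in place and pressed against the box with 6 to 14 N for a second and a half (x of front in the frame of box between -0.012 and -0.004 m and y of front in the frame of box between -0.006 and 0.006 m and z of front in the frame of box between -0.003 and 0.005 m and x of knob in the frame of box below -0.02 m and angle between the x axis of front and the x axis of box, either way round below 0.06 rad and angle between front's own z axis and vertical below 0.06 rad and contact force between front and box between 6 and 14 N and x of box in the frame of jig between 0.005 and 0.015 m and contact force between the fingers and front above 1 N), for 1.5 s.
At the end, for the whole second after the job is handed in: The fingers still press the front against the box with 6 to 14 N (sled back 5 to 15 mm), at rest; front within 4 mm of the box's end, knob outwards, centred within 6 mm, lower edge 3 mm below to 5 mm above bed level, parallel and upright within 0.06 rad (all of step 2 and linear speed of front below 0.01 m/s); the arm keeps its last pose, push and grip.
It fails at once if the front is pressed against the box with more than 20 N (contact force between front and box above 20 N).
It fails at once if the plain board is shifted by more than 30 mm (distance of board from where it was at the start of the episode above 0.03 m).
It fails at once if the screwdriver is shifted by more than 30 mm (distance of screwdriver from where it was at the start of the episode above 0.03 m).
It fails at once if the jar is shifted by more than 30 mm (distance of jar from where it was at the start of the episode above 0.03 m).
It also fails if it takes over 48 s, if anything falls off the work surface, if the arm or the gripper's body presses on something with over 40 N, if the wrist force passes 120 N, or if a joint passes its speed limit or range.

## Working session

There is one attempt and no reset: what is moved stays moved. The work goes in short steps, Python scripts to look and compute and a tool call to move; the robot and the scene stay as the last step left them, time stands still between calls to the robot, and variables do not carry over. Pictures are saved under pics/ and viewed, at most 10 in all, crops included, and the job is handed in when it is done.

Besides the shell and the picture viewer there is one more tool, called after "Request:" as name(argument=value, ...), one argument or row to a line, values as JSON. arm_command: Moves the arm, as the interface text tells. Shifts and turns lie within -1 to 1; 1 stands for 0.2 m of shift or pi rad of turn. Its arguments: {"type":"object","properties":{"increments":{"type":"array","items":{"type":"array","items":{"type":"number","minimum":-1,"maximum":1}}},"fingers":{"type":"number"},"force":{"type":"number"}},"required":["increments"]}

```bash
mkdir -p pics; ls; python3 - <<'E'
from plant import *
import cv2
s=read_state();print({k:s[k] for k in('t','tool_pos','orientation','opening','force')})
for n in('top','side'):
    c=read_camera(n);print(n,c['fx'],c['cx'],c['cy'],c['k1'],c['T'].round(3).tolist())
    cv2.imwrite(f'pics/{n}0.png',c['image'][:,:,::-1])
E
```

```text
pics
{'t': 0.0, 'tool_pos': array([ 0.25537932, -0.54269854,  0.40371049]), 'orientation': array([-3.06420613e+00, -6.84859532e-01,  3.67266660e-04]), 'opening': 0.0931185035668546, 'force': array([-0.38738732,  0.04644936, -0.72467233])}
top 403.494827211144 279.246343126071 202.8543708777606 -0.1005583341411282 [[0.026, -0.996, 0.082, 0.444], [-0.999, -0.028, -0.027, -0.001], [0.029, -0.081, -0.996, 0.93], [0.0, 0.0, 0.0, 1.0]]
side 465.84646189013927 281.7702623176048 214.2079986626839 -0.12816707820620082 [[-0.997, -0.044, 0.07, 0.445], [-0.082, 0.567, -0.82, 0.967], [-0.004, -0.823, -0.568, 0.747], [0.0, 0.0, 0.0, 1.0]]
```

View pics/top0.png

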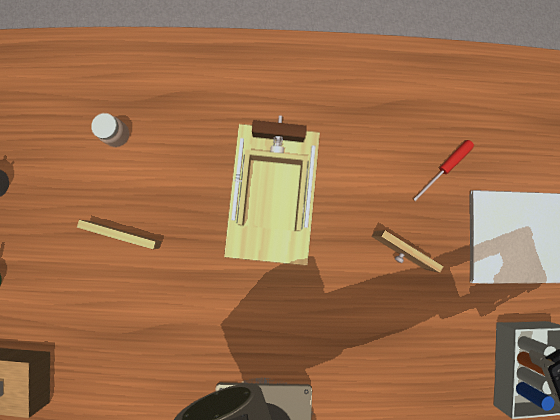

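View pics/side0.png

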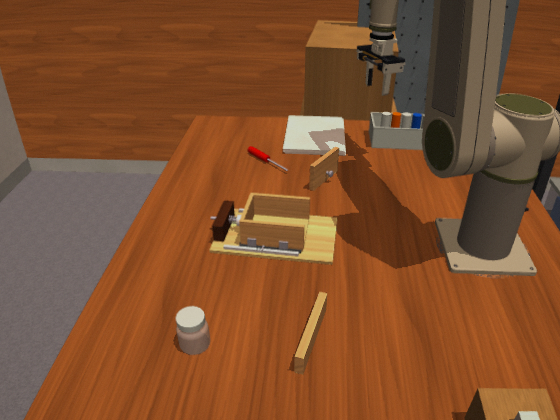

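The top view shows the front at about (410,250), with its knob at (399,258) facing the robot. The jig is centred near (272,195) with its open end at row ~230, the plain board is at (118,234), the jar at (105,126) and the screwdriver at (445,170). The side view agrees. Next I'll enlarge the front and the jig.

```bash
cat > h.py <<'E'
import numpy as np,cv2
from plant import *
def rays(c,uv):
    uv=np.atleast_2d(np.asarray(uv,float)); d=(uv-[c['cx'],c['cy']])/[c['fx'],c['fy']]
    s=d.copy()
    for _ in range(20): s=d/(1+c['k1']*(s**2).sum(1,keepdims=True))
    r=np.c_[s,np.ones(len(s))]@c['T'][:3,:3].T
    return c['T'][:3,3],r
def onplane(c,uv,z):
    o,r=rays(c,uv); return o+r*((z-o[2])/r[:,2])[:,None]
def tri(c1,p1,c2,p2):
    A=np.zeros((3,3));b=np.zeros(3)
    for c,p in((c1,p1),(c2,p2)):
        o,r=rays(c,p);r=r[0]/np.linalg.norm(r[0]);M=np.eye(3)-np.outer(r,r);A+=M;b+=M@o
    return np.linalg.solve(A,b)
def proj(c,P):
    p=(np.atleast_2d(P)-c['T'][:3,3])@c['T'][:3,:3]; s=p[:,:2]/p[:,2:]
    return s*(1+c['k1']*(s**2).sum(1,keepdims=True))*[c['fx'],c['fy']]+[c['cx'],c['cy']]
E
python3 - <<'E'
import cv2,numpy as np
a=cv2.imread('pics/top0.png')
f=cv2.resize(a[215:285,365:455],None,fx=4.4,fy=4.4,interpolation=cv2.INTER_CUBIC)
j=cv2.resize(a[110:270,220:325],None,fx=3.7,fy=3.7,interpolation=cv2.INTER_CUBIC)
o=np.zeros((595,800,3),np.uint8);o[:f.shape[0],:f.shape[1]]=f;o[:j.shape[0],400:400+j.shape[1]]=j
cv2.imwrite('pics/crop.png',o)
E
```

```text
(no output)
```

View pics/crop.png

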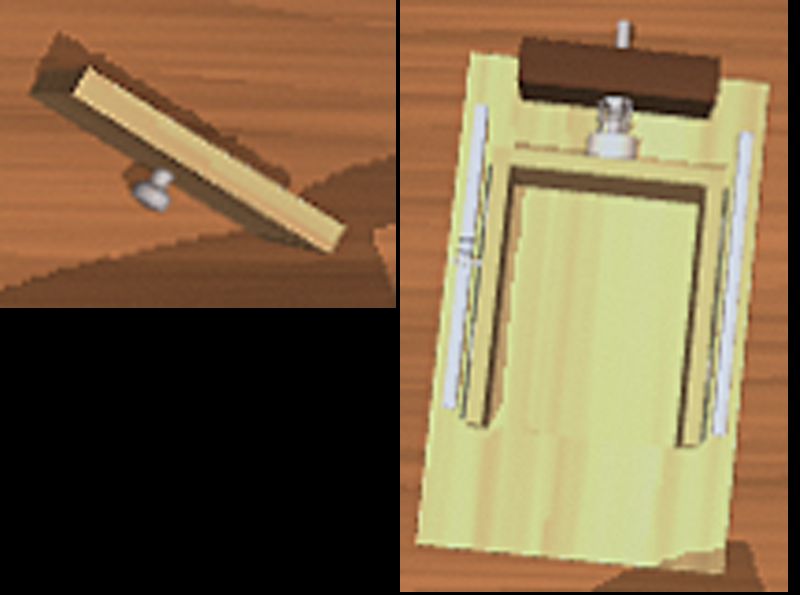

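The crop shows the front's top face cleanly, with corners at crop pixels (92,67), (346,228), (328,254) and (74,93). The bed's four corners are visible, and the box's wall ends lie near (478,425) and (690,443).

```bash
cat > m.py <<'E'
from h import *
c=read_camera('top');im=cv2.cvtColor(c['image'],cv2.COLOR_RGB2HSV).astype(int);np.set_printoptions(precision=4,suppress=True)
def poly(mask,z):
    ct=max(cv2.findContours(mask.astype(np.uint8),0,1)[0],key=cv2.contourArea)[:,0,:]
    # pixel contour runs through pixel centres: sizes come ~1 px small
    w=onplane(c,ct,z)[:,:2]*1000; return cv2.minAreaRect(w.astype(np.float32)),ct
H,S,V=im[...,0],im[...,1],im[...,2]
print('pix front',im[250,408],im[251,410],'bed',im[250,260],'desk',im[300,100])
fm=(V>150)&(H>13)&(S<150); fm[:, :370]=0;fm[:,455:]=0;fm[:215]=0;fm[285:]=0
r,ct=poly(fm,.085);print('front',r,ct.min(0),ct.max(0))
p=lambda L,ox,oy,k,x0:[((x-x0)/k-.35+ox,y/k-.35+oy) for x,y in L]
fc=onplane(c,p([(92,67),(346,228),(328,254),(74,93)],365,215,4.4,0),.085);print('front hand',fc,fc.mean(0),np.linalg.norm(np.diff(fc,axis=0),axis=1))
bc=onplane(c,p([(470,52),(769,84),(722,573),(416,543)],220,110,3.7,400),.01);print('bed',bc,bc.mean(0),np.linalg.norm(np.diff(bc,axis=0),axis=1))
# bed: left/right/front edges by colour
jm=(H>18)&(V>150)&(S>60);jm[:,:215]=0;jm[:,330:]=0;jm[:105]=0;jm[275:]=0
r,ct=poly(jm,.01);print('bedmask',r)
bw=onplane(c,p([(465,423),(488,428),(676,443),(703,446)],220,110,3.7,400),.086);print('box ends',bw,np.linalg.norm(bw[0]-bw[3]))
E
python3 m.py
```

```text
pix front [ 17 113 204] [ 17 112 205] bed [ 24  94 206] desk [ 12 155 178]
front ((418.13055419921875, -309.65771484375), (149.52786254882812, 16.382970809936523), 60.02168655395508) [382 230] [443 271]
front hand [[ 0.4625 -0.2509  0.085 ]
 [ 0.3869 -0.3787  0.085 ]
 [ 0.3742 -0.3696  0.085 ]
 [ 0.4498 -0.2421  0.085 ]] [ 0.4183 -0.3103  0.085 ] [0.1485 0.0156 0.1482]
bed [[ 0.7021  0.0737  0.01  ]
 [ 0.6877 -0.1154  0.01  ]
 [ 0.3811 -0.0917  0.01  ]
 [ 0.3948  0.0961  0.01  ]] [ 0.5414 -0.0093  0.01  ] [0.1896 0.3075 0.1883]
bedmask ((541.845947265625, -9.286056518554688), (189.70677185058594, 309.2032165527344), 85.78915405273438)
box ends [[ 0.4669  0.0628  0.086 ]
 [ 0.4645  0.0497  0.086 ]
 [ 0.4588 -0.0566  0.086 ]
 [ 0.4575 -0.0719  0.086 ]] 0.13500772814592274
```

The measurements check out: the front is 149.5 x 16.4 mm and the bed 189.7 x 309 mm, both matching the given sizes. Front centre is (0.418,-0.310) with +x at -30°. Jig origin is (0.462,-0.004) with x at -4.2°.

```bash
cat > plan.py <<'E'
from h import *
from scipy.spatial.transform import Rotation as R
import sys
# usage: plan.py x y z yaw_deg(of tool y, tool down): shift/turn in tool units
x,y,z,a=map(float,sys.argv[1:5]); s=read_state()
R0=R.from_rotvec(s['orientation']); p0=s['tool_pos']
a=np.radians(a);Y=np.array([np.cos(a),np.sin(a),0]);Z=np.array([0,0,-1.]);X=np.cross(Y,Z)
R1=R.from_matrix(np.c_[X,Y,Z])
print('t',s['t'],'pos',p0.round(4),'F',s['force'].round(2))
print('shift',(R0.inv().apply([x,y,z]-p0)/.2).round(4),'turn',((R0.inv()*R1).as_rotvec()/np.pi).round(4))
E
python3 plan.py .418 -.310 .33 -30;python3 plan.py .418 -.310 .232 -30
```

```text
t 0.15 pos [ 0.2554 -0.5427  0.4039] F [ 0.39  0.5  -0.1 ]
shift [ 1.2309 -0.7063  0.3709] turn [-0.0004 -0.0002 -0.1934]
t 0.15 pos [ 0.2554 -0.5427  0.4039] F [ 0.39  0.5  -0.1 ]
shift [ 1.2309 -0.7056  0.8609] turn [-0.0004 -0.0002 -0.1934]
```

Request:
arm_command(
  increments=[
    [0.2,-0.12,0.06,0,0,-0.04],
    [0.4,-0.24,0.12,0,0,-0.08],
    [0.6,-0.36,0.18,0,0,-0.12],
    [0.8,-0.48,0.24,0,0,-0.16],
    [0.95,-0.56,0.28,0,0,-0.193],
  ],
  fingers=-1,
)

```text
t: 0.78
tool_pos: [0.3804, -0.3588, 0.3478]
orientation: [-2.717, -1.575, 0.0]
force: [-0.1, -0.2, 0.0]
opening: 0.0931
gripper_force: 0.0
```

```bash
python3 plan.py .418 -.310 .3 -30
```

```text
t 0.775 pos [ 0.3804 -0.3588  0.3478] F [-0.12 -0.24  0.02]
shift [0.3051 0.0424 0.239 ] turn [-0.0003 -0.0002  0.0011]
```

Request:
arm_command(
  increments=[
    [0.15,0.02,0.12,0,0,0],
    [0.28,0.04,0.22,0,0,0],
    [0.305,0.042,0.24,0,0,0],
    [0.305,0.042,0.24,0,0,0],
    [0.305,0.042,0.24,0,0,0],
  ],
)

```text
t: 1.4
tool_pos: [0.4174, -0.313, 0.3017]
orientation: [2.721, 1.568, 0.0]
force: [0.5, -0.2, -0.3]
opening: 0.093
gripper_force: 0.0
```

```bash
python3 plan.py .418 -.310 .232 -30; python3 - <<'E'
from h import *
o=[]
for n in('top','wrist'):
    c=read_camera(n);o.append(c['image'][:,:,::-1])
    if n=='wrist':
        a=np.radians([60]);d=np.array([.5,.866,0])*.075;m=np.array([.418,-.310,.085]);n_=np.array([.866,-.5,0])*.008
        q=proj(c,[m+d+n_,m-d+n_,m-d-n_,m+d-n_]);print(q.round(1))
w=o[1].copy();cv2.polylines(w,[q.round().astype(int)],True,(255,0,0),1)
cv2.imwrite('pics/w1.png',w)
E
```

```text
t 1.4 pos [ 0.4174 -0.313   0.3017] F [ 0.48 -0.2  -0.29]
shift [ 0.0148 -0.0052  0.3486] turn [ 0.0004  0.0002 -0.0006]
[[283.6 108.9]
 [282.1 349.2]
 [257.4 349.3]
 [253.2 108.9]]
```

View pics/w1.png

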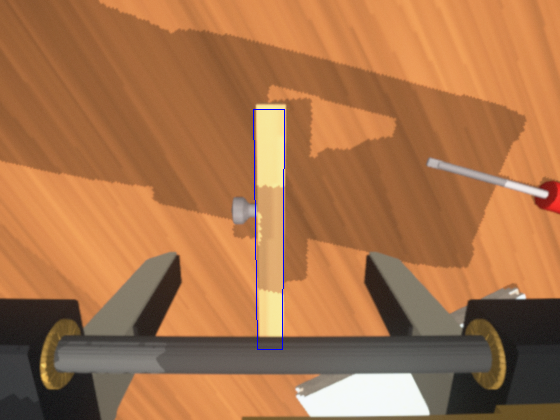

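The wrist picture has the board between the fingers, at columns 255–285 with its top end at row 103. The predicted outline lies within 5 px along the board and right on it across, and the knob is at (243,210). I'll go down.

Request:
arm_command(
  increments=[
    [0.012,0,0.12,0,0,0],
    [0.012,0,0.24,0,0,0],
    [0.012,0,0.345,0,0,0],
    [0.012,0,0.345,0,0,0],
    [0.012,0,0.345,0,0,0],
  ],
)

```text
t: 2.12
tool_pos: [0.4189, -0.3106, 0.2329]
orientation: [2.721, 1.568, 0.001]
force: [0.9, 0.4, -0.6]
opening: 0.093
gripper_force: 0.0
```

```bash
python3 plan.py .419 -.3085 .232 -30
```

```text
t 2.125 pos [ 0.4189 -0.3106  0.2329] F [ 0.91  0.39 -0.65]
shift [ 0.0093 -0.005   0.0045] turn [ 0.0004  0.0001 -0.0005]
```

Request:
arm_command(
  increments=[
    [0,0,0,0,0,0],
    [0,0,0,0,0,0],
    [0,0,0,0,0,0],
    [0,0,0,0,0,0],
    [0,0,0,0,0,0],
  ],
  fingers=1,
  force=40,
)

```text
t: 2.75
tool_pos: [0.4187, -0.31, 0.2317]
orientation: [-2.721, -1.569, 0.0]
force: [-0.6, -0.8, 0.3]
opening: 0.0477
gripper_force: 0.0
```

Request:
arm_command(
  increments=[
    [0,0,0,0,0,0],
    [0,0,0,0,0,0],
    [0,0,0,0,0,0],
    [0,0,0,0,0,0],
    [0,0,0,0,0,0],
  ],
)

```text
t: 3.38
tool_pos: [0.4187, -0.31, 0.2317]
orientation: [-2.722, -1.569, 0.0]
force: [0.2, 0.4, -0.5]
opening: 0.0159
gripper_force: 40.0
```

Gripped: the opening is 15.9 mm and the grip 40 N. Now I lift.

Request:
arm_command(
  increments=[
    [0,0,-0.1,0,0,0],
    [0,0,-0.2,0,0,0],
    [0,0,-0.3,0,0,0],
    [0,0,-0.3,0,0,0],
    [0,0,-0.3,0,0,0],
  ],
)

```text
t: 4.0
tool_pos: [0.4185, -0.3098, 0.2907]
orientation: [-2.721, -1.569, 0.001]
force: [-0.4, 0.5, -1.7]
opening: 0.0158
gripper_force: 40.0
```

```bash
python3 plan.py .402 0 .292 -4.2
```

```text
t 4.0 pos [ 0.4185 -0.3098  0.2907] F [-0.4   0.5  -1.73]
shift [ 1.2992 -0.8472 -0.0051] turn [-0.0003 -0.0002 -0.1437]
```

Request:
arm_command(
  increments=[
    [0.13,-0.085,0,0,0,-0.03],
    [0.33,-0.215,0,0,0,-0.06],
    [0.53,-0.345,0,0,0,-0.09],
    [0.73,-0.475,0,0,0,-0.12],
    [0.9,-0.587,0,0,0,-0.1435],
  ],
)

```text
t: 4.62
tool_pos: [0.4065, -0.0937, 0.2903]
orientation: [-2.297, -2.14, 0.001]
force: [-0.9, -0.3, -1.4]
opening: 0.0157
gripper_force: 40.0
```

```bash
python3 plan.py .402 0 .292 -4.2
```

```text
t 4.625 pos [ 0.4065 -0.0937  0.2903] F [-0.87 -0.26 -1.39]
shift [ 0.4656 -0.0555 -0.0079] turn [-0.0006 -0.0002  0.0007]
```

Request:
arm_command(
  increments=[
    [0.18,-0.02,0,0,0,0],
    [0.33,-0.035,0,0,0,0],
    [0.42,-0.05,0,0,0,0],
    [0.445,-0.052,0,0,0,0],
    [0.445,-0.052,0,0,0,0],
  ],
)

```text
t: 5.25
tool_pos: [0.4033, -0.006, 0.2911]
orientation: [-2.301, -2.138, 0.001]
force: [-0.0, -0.3, -1.1]
opening: 0.0158
gripper_force: 40.0
```

```bash
python3 plan.py .4121 -.0003 .2437 -4.2; python3 - <<'E'
from h import *
c=read_camera('top');cv2.imwrite('pics/top2.png',cv2.resize(c['image'][100:300,180:380,::-1],None,fx=2.9,fy=2.9,interpolation=cv2.INTER_CUBIC))
c=read_camera('side');cv2.imwrite('pics/side2full.png',c['image'][:,:,::-1])
cv2.imwrite('pics/side2.png',cv2.resize(c['image'][150:290,200:380,::-1],None,fx=4.2,fy=4.2,interpolation=cv2.INTER_CUBIC))
E
```

```text
t 5.25 pos [ 0.4033 -0.006   0.2911] F [-0.03 -0.26 -1.1 ]
shift [0.0314 0.042  0.237 ] turn [-0.0003  0.0001  0.    ]
```

View pics/top2.png

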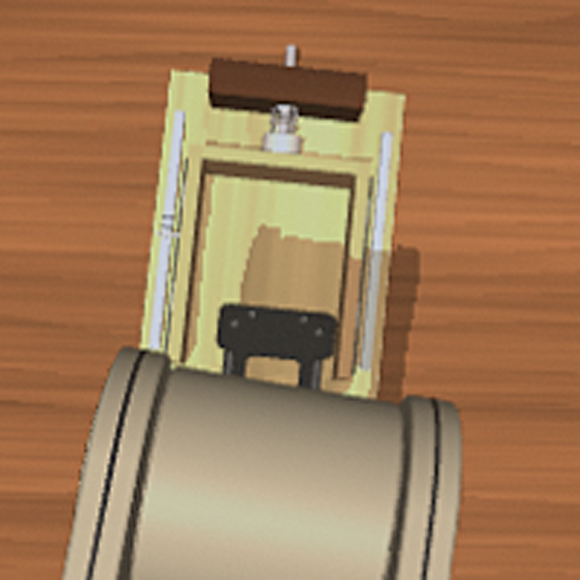

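View pics/side2.png

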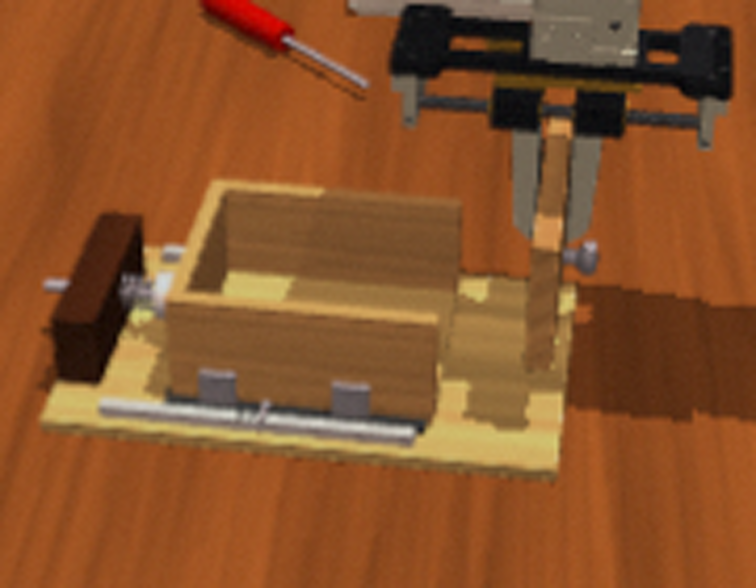

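The side crop shows the front held upright above the ledge, knob outwards (to the right in that view) and its +y end face spanning about (545,247) to (540,368). The box is still at rest. The arm hides the front in the top view. Next I lower it in front of the box.

Request:
arm_command(
  increments=[
    [0.015,0.02,0.08,0,0,0],
    [0.025,0.04,0.16,0,0,0],
    [0.025,0.04,0.23,0,0,0],
    [0.025,0.04,0.237,0,0,0],
    [0.025,0.04,0.237,0,0,0],
  ],
)

```text
t: 5.98
tool_pos: [0.4119, -0.0017, 0.2445]
orientation: [2.302, 2.137, -0.0]
force: [0.3, -0.3, -1.9]
opening: 0.0163
gripper_force: 40.0
```

```bash
cat > look.py <<'E'
from h import *
from scipy.spatial.transform import Rotation as R
import sys
n=sys.argv[1]
s=read_state();c=read_camera('side');w=read_camera('wrist');np.set_printoptions(precision=1,suppress=True)
Rm=R.from_rotvec(s['orientation']).as_matrix();p=s['tool_pos']
F=np.c_[Rm[:,1],Rm[:,0],-Rm[:,2]]  # front axes x=tool y, y=tool x, z=-tool z
o=p-F[:,2]*.2317
fr=lambda x,y,z:o+F@np.array([x,y,z])/1000
b=np.radians(-4.2);u=np.array([np.cos(b),np.sin(b),0]);v=np.array([-u[1],u[0],0]);O=np.array([.462,-.004,0])
jg=lambda x,y,z:O+(u*x+v*y+np.array([0,0,z]))/1000
d=o-O;print('pos',p.round(4)*1000,'front in jig mm',d@u*1000,d@v*1000,d[2]*1000-10,'F',s['force'],'t',s['t'])
pts=[fr(8,75,85),fr(-8,75,85),fr(-8,75,0),fr(8,75,0),jg(0,67,86),jg(0,57,86),jg(160,67,86),jg(-75,95,10),jg(100,83,20)]
out=[]
for cam,(r0,r1,c0,c1),k in((c,(170,270,225,345),5.8),(w,(0,420,0,560),1.42)):
    q=proj(cam,pts);print(q)
    im=cv2.resize(cam['image'][r0:r1,c0:c1,::-1],None,fx=k,fy=k,interpolation=cv2.INTER_CUBIC)
    for x,y in q: cv2.circle(im,(int((x-c0+.5)*k),int((y-r0+.5)*k)),3,(255,0,0),1)
    out.append(im)
cv2.imwrite(f'pics/s{n}.png',out[0]);cv2.imwrite(f'pics/wr{n}.png',out[1])
cv2.imwrite(f'pics/raw_s{n}.png',c['image'][:,:,::-1]);cv2.imwrite(f'pics/raw_w{n}.png',w['image'][:,:,::-1])
E
python3 look.py 3
```

```text
pos [411.9  -1.7 244.5] front in jig mm -50.14753884378532 -1.404579585687766 2.842213413664094 F [ 0.3 -0.3 -1.9] t 5.975
[[322.  226.1]
 [328.7 226.7]
 [326.8 254.5]
 [320.4 253.9]
 [304.5 226.9]
 [305.  224.5]
 [239.5 221.1]
 [333.  261.6]
 [263.1 248.6]]
[[291.6 122.5]
 [245.  122.5]
 [255.7 113.1]
 [283.9 113.1]
 [400.  138.4]
 [397.5 164.4]
 [775.9 143.6]
 [225.2  73.7]
 [540.9  97.8]]
```

View pics/s3.png

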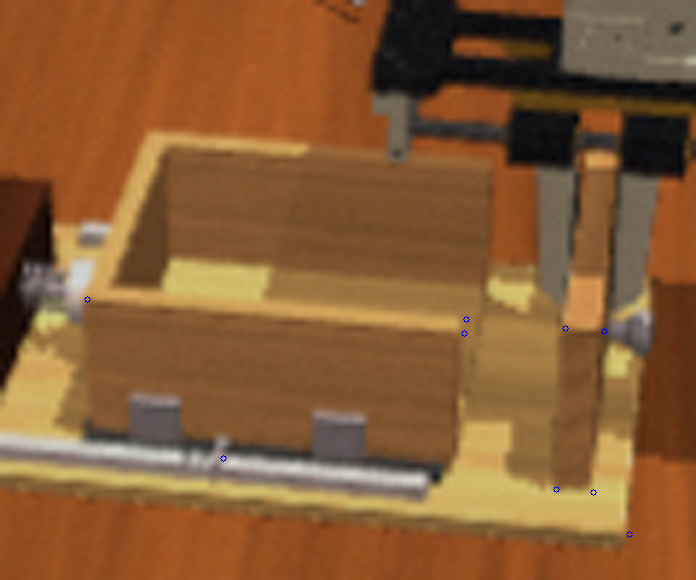

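View pics/wr3.png

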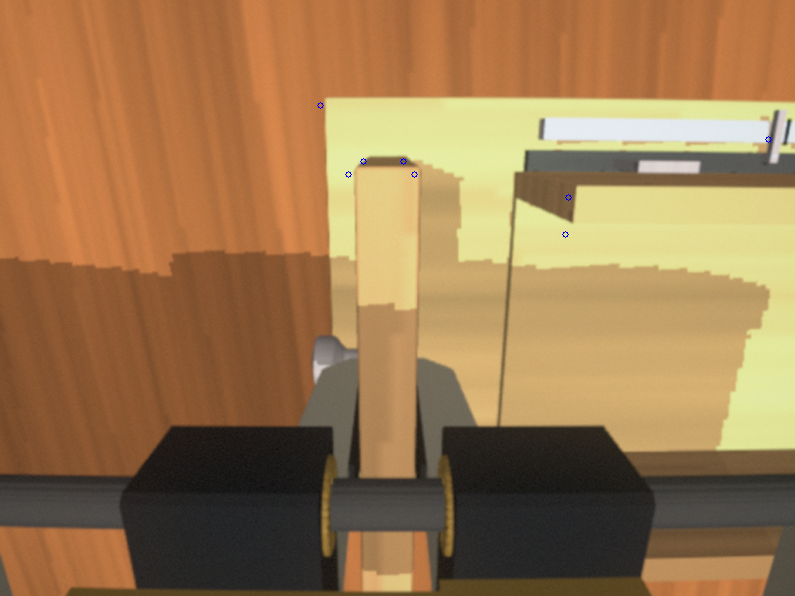

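The side and wrist views both show the front upright and parallel to the box end. In the wrist view the front's end is at (387,167) and the box's wall corner at (575,186). Both are displaced from prediction by about 2 and 3 mm, so the front sits about 2 mm too far to -y. I'll correct that, then approach to just short of contact.

Request:
arm_command(
  increments=[
    [0.003,0.05,0,0,0,0],
    [0.006,0.1,0,0,0,0],
    [0.01,0.14,0,0,0,0],
    [0.01,0.17,0,0,0,0],
    [0.01,0.18,0,0,0,0],
  ],
)

```text
t: 6.7
tool_pos: [0.4483, -0.0022, 0.2442]
orientation: [-2.302, -2.138, 0.0]
force: [0.1, -0.0, -1.0]
opening: 0.0158
gripper_force: 40.0
```

Request:
arm_command(
  increments=[
    [0,0.008,0,0,0,0],
    [0,0.016,0,0,0,0],
    [0,0.024,0,0,0,0],
    [0,0.03,0,0,0,0],
    [0,0.035,0,0,0,0],
  ],
)

```text
t: 7.32
tool_pos: [0.4549, -0.0027, 0.2444]
orientation: [-2.302, -2.138, 0.0]
force: [-0.6, -0.1, -1.6]
opening: 0.0155
gripper_force: 40.0
```

```bash
python3 look.py 4
```

```text
pos [454.9  -2.7 244.4] front in jig mm -7.234542886435084 0.8066037318485664 2.6564736651977867 F [-0.6 -0.1 -1.6] t 7.325
[[303.9 225.1]
 [310.6 225.7]
 [309.5 253.5]
 [303.  252.9]
 [304.5 226.9]
 [305.  224.5]
 [239.5 221.1]
 [333.  261.6]
 [263.1 248.6]]
[[292.1 122.4]
 [245.4 122.4]
 [256.1 113. ]
 [284.3 113. ]
 [288.  144.2]
 [287.7 170.2]
 [686.2 147.2]
 [149.4  78.3]
 [465.8 100.9]]
```

Request:
arm_command(
  increments=[
    [0,0.006,0.004,0,0,0],
    [0,0.012,0.004,0,0,0],
    [0,0.018,0.004,0,0,0],
    [0,0.022,0.004,0,0,0],
    [0,0.025,0.004,0,0,0],
  ],
)

```text
t: 8.05
tool_pos: [0.4596, -0.003, 0.2433]
orientation: [-2.301, -2.137, 0.001]
force: [-4.8, 0.5, -0.2]
opening: 0.0154
gripper_force: 40.0
```

```bash
python3 look.py 5
```

```text
pos [459.6  -3.  243.3] front in jig mm -2.6622991542888683 0.8311464838331084 1.626112448309577 F [-4.8  0.5 -0.2] t 8.05
[[301.9 225.3]
 [308.6 225.9]
 [307.6 253.6]
 [301.2 253. ]
 [304.5 226.9]
 [305.  224.5]
 [239.5 221.1]
 [333.  261.6]
 [263.1 248.6]]
[[292.2 122.4]
 [245.5 122.4]
 [256.1 113. ]
 [284.4 113. ]
 [276.  144.6]
 [275.9 170.7]
 [678.9 147.5]
 [140.9  78.3]
 [458.6 100.8]]
```

View pics/wr5.png

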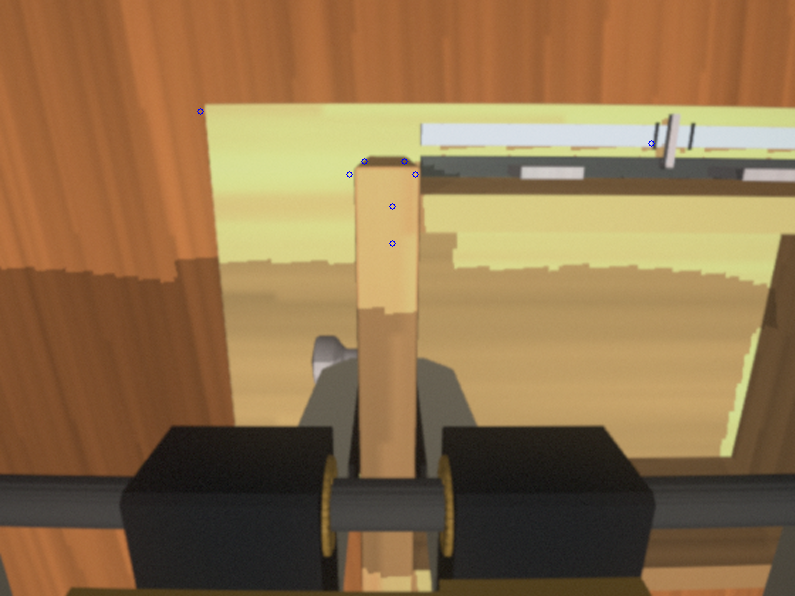

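The wrist view shows the front flush against the box walls. Its end is at row 167 against the wall's outer edge at row 195, which puts it within about 1 mm of centre. The pointer at (672,140) is between the 0 and 6 marks, and the push is about 5 N. I'll press 5 mm more.

Request:
arm_command(
  increments=[
    [0,0.006,0,0,0,0],
    [0,0.012,0,0,0,0],
    [0,0.018,0,0,0,0],
    [0,0.022,0,0,0,0],
    [0,0.025,0,0,0,0],
  ],
)

```text
t: 8.78
tool_pos: [0.4642, -0.0033, 0.2433]
orientation: [-2.301, -2.137, 0.003]
force: [-9.6, 0.9, 4.0]
opening: 0.0159
gripper_force: 40.0
```

Request:
arm_command(
  increments=[
    [0,0,0,0,0,0],
    [0,0,0,0,0,0],
    [0,0,0,0,0,0],
    [0,0,0,0,0,0],
    [0,0,0,0,0,0],
  ],
)

```text
t: 9.4
tool_pos: [0.4642, -0.0033, 0.2433]
orientation: [-2.301, -2.137, 0.002]
force: [-9.5, 0.8, 4.2]
opening: 0.0158
gripper_force: 40.0
```

```bash
python3 look.py 6; python3 - <<'E'
import cv2,numpy as np
a=cv2.imread('pics/raw_s6.png')[190:270,225:345];b=cv2.imread('pics/raw_w6.png')[60:150,280:560]
a=cv2.resize(a,None,fx=4.4,fy=4.4,interpolation=cv2.INTER_CUBIC);b=cv2.resize(b,None,fx=2.6,fy=2.6,interpolation=cv2.INTER_CUBIC)
o=np.zeros((a.shape[0]+b.shape[0],800,3),np.uint8);o[:a.shape[0],:a.shape[1]]=a;o[a.shape[0]:,:b.shape[1]]=b;cv2.imwrite('pics/fin.png',o);print(o.shape)
E
```

```text
pos [464.2  -3.3 243.3] front in jig mm 1.6582196138334966 0.7997154365852429 1.6229397251529925 F [-9.5  0.8  4.2] t 9.4
[[300.1 225.1]
 [306.7 225.7]
 [305.9 253.5]
 [299.5 252.9]
 [304.5 226.9]
 [305.  224.5]
 [239.5 221.1]
 [333.  261.6]
 [263.1 248.6]]
[[292.4 122.5]
 [245.7 122.5]
 [256.2 113.1]
 [284.5 113.1]
 [264.4 144.6]
 [264.6 170.7]
 [669.6 147.5]
 [133.4  78.4]
 [451.1 100.8]]
(586, 800, 3)
```

View pics/fin.png

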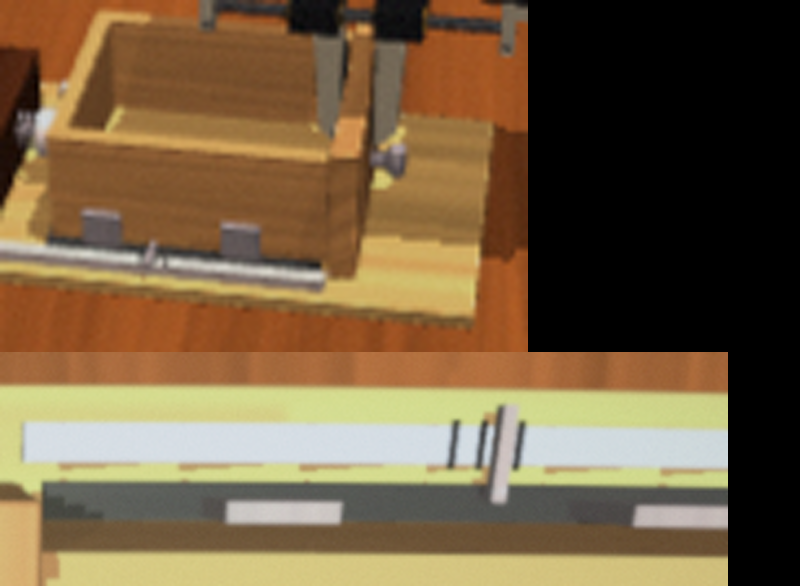

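The side view shows the front flush and upright against the box with its knob outwards. The pointer sits between the 6 and 14 mm marks, at about 10 mm, and the push is 9.5 N. I'll hold here.

Request:
arm_command(
  increments=[
    [0,0,0,0,0,0],
    [0,0,0,0,0,0],
    [0,0,0,0,0,0],
    [0,0,0,0,0,0],
    [0,0,0,0,0,0],
  ],
)

```text
t: 10.12
tool_pos: [0.4642, -0.0033, 0.2433]
orientation: [-2.301, -2.137, 0.002]
force: [-9.2, 0.3, 3.6]
opening: 0.0159
gripper_force: 40.0
```

Request:
arm_command(
  increments=[
    [0,0,0,0,0,0],
    [0,0,0,0,0,0],
    [0,0,0,0,0,0],
    [0,0,0,0,0,0],
    [0,0,0,0,0,0],
  ],
)

```text
t: 10.75
tool_pos: [0.4642, -0.0033, 0.2433]
orientation: [-2.301, -2.137, 0.002]
force: [-10.2, -0.0, 3.4]
opening: 0.0158
gripper_force: 40.0
```

Request:
arm_command(
  increments=[
    [0,0,0,0,0,0],
    [0,0,0,0,0,0],
    [0,0,0,0,0,0],
    [0,0,0,0,0,0],
    [0,0,0,0,0,0],
  ],
)

```text
t: 11.38
tool_pos: [0.4642, -0.0033, 0.2433]
orientation: [-2.301, -2.137, 0.002]
force: [-9.1, -0.1, 3.2]
opening: 0.0159
gripper_force: 40.0
```

```bash
python3 -c "
from plant import *
s=read_state();print(s['t'],s['tool_pos'],s['force'])
print(close_job())"
```

```text
11.375 [ 0.46423151 -0.00332291  0.24331715] [-9.09864762 -0.09986166  3.23932663]
the job is handed in; nothing more can be done
None
```

I handed the job in at 11.4 s with the drawer front still gripped and pressed against the box at about 9.5 N, sled back about 10 mm, centred to about 1 mm, flush and upright with the knob outwards; the hand-in returned no verdict.

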